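Stack a toroidal transformer and its mounting kit on the chassis stud

ROBOT

A 6-joint arm with a two-finger parallel gripper is mounted at the origin on a cart in front of the work surface, level with it; the furniture and walls round the work are solid. World frame = base frame: x ahead of the robot, y to its left, z up, the work surface at z = 0. Lengths are in m, angles in rad, forces in N, time in s.
With the tool pointing down it reaches from about 0.375 to 0.9 m from the base axis. Payload 3.1 kg.
Tool frame: the origin (TCP) lies between the finger pads; the fingertips stand robot.finger_overhang ahead of it and the grasp point (between the pads) lies 3 mm ahead of it (robot.finger_overhang is the distance from the TCP to the fingertips, in m); z points along the fingers, y is the line along which they close (so a half turn about z gives the same grasp; the last joint's range is limited). The gripper opens to 87 mm and grips with 3 to 60 N. Pads are 19 mm wide; open, the fingers measure 117 mm over their backs; the gripper's body (75 mm by 190 mm) begins 51 mm behind the grasp point.
Start: joints at [0.94, 0.527, 1.433, -0, 1.181, -0.178], TCP at [0.273, 0.562, 0.245] pointing down, gripper open.
Joint ranges: [-3.08, 3.08], [-0.75, 2.2], [0.22, 2.44], [-1.43, 4.57], [0, 2.65], [-2.85, 2.85]. Speed limits (rad/s): [2.79, 2.79, 3.14, 3.14, 3.14, 3.14].

INTERFACE

Orientations are given as a unit quaternion [x, y, z, w].
In Python, from rig import get_obs, vision, hand_in, nets, robot gives the robot as it stands.
- The arm moves only by the tool apply_moves, never from a script. Its argument "series" is a list of rows, each an object with "offset": the shift along the world's x, y, z in cm, a list of three; "rot": the turn, a rotation vector about the world's x, y, z in degrees, a list of three. A call has 1 to 20 rows; each row is the pose to reach, as a shift and turn from the pose commanded when the call began; what a row does not reach only later rows make up. A row lasts 1/10 s, in which the tool goes at most 50 mm and 8.59 degrees, less where a joint would pass 70% of its speed; a pose out of reach is approached as far as the arm can. A call with a gripper value outside its range is refused whole. "hand" is the opening, from 0 (shut) to 1 (fully open), set as the call begins (left out, the last holds). The fingers move at their own pace and stop on an object; "newtons" is the grip in N (left out, the last holds). Time passes only in rows, so rows that repeat a pose let the fingers close. It gives the time, the measured TCP pose, the force, the opening and the grip force at its end, in the units of the state.
- get_obs(): the state, without advancing time (a new reading comes with each control period).
- vision.camera(name): name is "side" or "top" or "wrist"; returns the picture (420x560x3 uint8, red, green, blue); there is no depth.
- vision.calibration(name): a dict with "K" (3x3 intrinsics, pixels), "R" (3x3) and "t" (3): a world point X has camera coordinates R X + t. Camera axes: x right, y down, z forward; pixel columns grow to the right and rows downward; lengths in m; the calibration is good to about 2 mm. The wrist camera is an equidistant fisheye: a pixel r from the principal point sees the ray r / f radians off the axis. A picture is of the moment at which its call begins: read the wrist's pose just before it. calibration takes no time and is no camera call; for the wrist camera it gives the pose at the moment of the call.
- hand_in(): hands the job in; it is judged then, once.
Trained networks look in the newest picture that a camera, given by its name, has taken for a name from the list of things; names that differ only in an ending like _2 or _b are one class to them, and where a whole thing is asked for, a point or a joint stands for the part that bears it (a point fixed in the world has none). Each returns a list of dicts, best first, with "conf" (0 to 1); they miss things now and then, are a little off and sometimes report something else, mostly with a low value. They report only what shows in the picture. A call takes as long as a camera call. They do not tell look-alikes from the thing itself.
- nets.search_frame(camera, query): "centre" ([x, y, z] in m, in world coordinates, good to about 4 mm: the middle of the surface that is visible of it).
- nets.spot_point(camera, query): "centre" ([x, y, z] in m, in world coordinates, good to about 4 mm: a listed point, or the origin of a listed thing).
The state is a dict: "time": time; "q": joint angles; "joint_velocities": joint speeds; "joint_torque": joint torques, N m; "position": TCP position; "tool_rot": TCP orientation; "ft_force": force on the tool from outside, world axes, zero at the start; "moment": the same for the moment, N m; "grip_width": finger opening in m; "grip_force": force on a finger pad.
Only numpy, scipy, OpenCV 4.12 (cv2) and the standard library are available. Lean on these libraries where they do the work, as an engineer would, in place of code of your own. Each camera call takes 0.05 s, during which the arm holds its last target. There are 200 camera calls.

TASK

Mount the transformer on the chassis plate. First pull the yellow thread cap off the stud and drop it in the steel parts dish; then stack the kit over the stud in this order: black rubber pad, blue transformer with its row of solder tags facing the green terminal block, red fibre ring, and last the dished washer with its dish going down into the ring, everything flat and centred on the stud, ready for the nut. Do not drop the transformer, and leave the loose capacitor and battery among the parts where they are.

Things in the scene. Friction and masses are not known exactly. Their poses are not given: they have to be found in the camera images.
- chassis: Fixed aluminium plate, 140 mm (its x) by 120 mm (y), flat top 12 mm up; origin at the middle of its underside. A vertical steel stud, 8 mm thick, stands at x = -15 mm, y = 0 of the plate and reaches 44 mm above its top. A green terminal block, 42 mm long along y, 13 mm high, stands at x = +49 to +61 mm. Nothing else stands up from it.
- thread_cap: Yellow plastic cap, closed on top, pushed loosely over the stud: 18 mm outside diameter, 24 mm tall, hole 11 mm wide and 20 mm deep. Origin at the centre of its open lower end, z up; on the stud that end is 24 mm above the plate's top. It lifts straight off.
- parts_dish: Fixed round stainless dish, 89 mm across the rim, 18.5 mm high, inner floor 3 mm above the table and about 64 mm across. Origin at the centre of its underside.
- rubber_pad: Flat black rubber ring, firm, 64 mm outside diameter, 12 mm hole, 8 mm thick. Origin at the centre of its underside, z up. The lowest part of the stack: it lies on the plate.
- transformer: Toroidal transformer in blue tape: ring of 64 mm outside diameter, 26 mm bore, 20 mm high, about 0.3 kg. Origin at the centre of its underside, z up. On its +x side a brown strip, 30 mm long, carries brass solder tags out to 42 mm from the centre; grip it across y, clear of them. Fitted, its +x points along the plate's +x (to the green block), within about 20 degrees.
- fibre_ring: Flat red-brown insulating ring, 44 mm outside diameter, 28 mm hole, 6 mm thick. Origin at the centre of its underside, z up. It lies on the transformer.
- dished_washer: Steel washer standing dish down: flat flange, 58 mm diameter, 3 mm thick, over a conical dish 10 mm deep (23 mm wide at the flange, 17 mm at the foot, 12 mm hole). Origin at the centre of the dish's foot; the flange lies 10 to 13 mm above it. Fitted, the flange lies on the fibre ring and the dish reaches through the ring into the transformer's bore.
- capacitor: Blue round capacitor standing among the parts, 25 mm in diameter, 30 mm high; a bystander, loose, not to be disturbed. Origin at the centre of its underside.
- battery: Orange and black block battery lying among the parts, 27 x 50 x 18 mm; a bystander, loose, not to be disturbed. Origin at the centre of its underside.
Things that resemble listed ones, but are neither listed nor needed, are in the scene too. What is shaped like the dished_washer but orange is not meant.

How it is judged:
By the outcome, as a careful person would: the job done as asked, in the order asked, and still so for the second after the job is handed in, with the robot touching nothing.
It also fails if it takes over 115 s, if anything falls off the work surface, if the arm or the gripper's body presses on something with over 40 N, if the wrist force passes 120 N, or if a joint passes its speed limit or range.

## Working session

There is one attempt and no reset: what is moved stays moved. The work goes in short steps, Python scripts to look and compute and a tool call to move; the robot and the scene stay as the last step left them, time stands still between calls to the robot, and variables do not carry over. Pictures are saved under pics/ and viewed, at most 14 in all, crops included, and the job is handed in when it is done.

Besides the shell and the picture viewer there is one more tool, called as name(argument=value, ...), one argument or row to a line, values as JSON. apply_moves: Moves the arm, as the interface text tells. Its arguments: {"type":"object","properties":{"series":{"type":"array"},"hand":{"type":"number"},"newtons":{"type":"number"}},"required":["series"]}

```bash
mkdir -p pics; ls
cat > h.py <<'E'
import numpy as np, cv2
from rig import get_obs, vision, hand_in, nets, robot
def shot(c,f):
    im=vision.camera(c); cv2.imwrite('pics/'+f+'.png',im[:,:,::-1]); return im
E
python3 - <<'E'
from h import *
o=get_obs(); print(o['time'],o['position'],o['tool_rot'],robot.finger_overhang,o['grip_width'])
for c in ['top','side']:
    im=shot(c,c+'0')
    k=vision.calibration(c); print(c,(-k['R'].T@k['t']).round(3))
    for n in ['chassis','thread_cap','parts_dish','rubber_pad','transformer','fibre_ring','dished_washer','capacitor','battery']:
        try: print(n,[(np.round(d['centre'],3).tolist(),round(d['conf'],2)) for d in nets.spot_point(c,n)])
        except Exception as e: print(n,e)
E
```

```text
pics
0.0 [0.27302277 0.56145581 0.24358662] [ 2.24480764e-01  9.74477931e-01 -9.92434364e-04 -4.05528910e-04] 0.022 0.08707907828938988
top [0.347 0.059 0.93 ]
chassis [([0.49, -0.183, -0.004], 0.67)]
thread_cap [([0.582, 0.094, -0.004], 0.65), ([0.468, -0.18, 0.034], 0.61), ([0.49, -0.184, -0.003], 0.2)]
parts_dish [([0.582, 0.095, -0.002], 0.88)]
rubber_pad [([0.464, 0.098, -0.002], 0.92)]
transformer [([0.507, 0.217, 0.002], 0.73)]
fibre_ring [([0.612, 0.208, -0.006], 0.73)]
dished_washer [([0.424, 0.284, -0.003], 0.84), ([0.387, 0.198, -0.0], 0.66)]
capacitor [([0.672, 0.095, 0.002], 0.72)]
battery [([0.489, -0.005, -0.0], 0.77)]
side [0.502 0.821 0.56 ]
chassis [([0.49, -0.184, -0.006], 0.78), ([0.477, -0.178, 0.034], 0.65)]
thread_cap [([0.478, -0.177, 0.034], 0.56)]
parts_dish [([0.586, 0.094, 0.001], 0.75), ([0.491, -0.186, -0.002], 0.67)]
rubber_pad [([0.462, 0.099, -0.007], 0.9)]
transformer [([0.511, 0.216, 0.002], 0.91)]
fibre_ring [([0.614, 0.209, 0.001], 0.75)]
dished_washer [([0.427, 0.283, 0.002], 0.71)]
capacitor [([0.669, 0.091, -0.001], 0.79), ([0.49, -0.184, -0.003], 0.39)]
battery [([0.49, -0.007, 0.001], 0.82)]
```

View pics/top0.png

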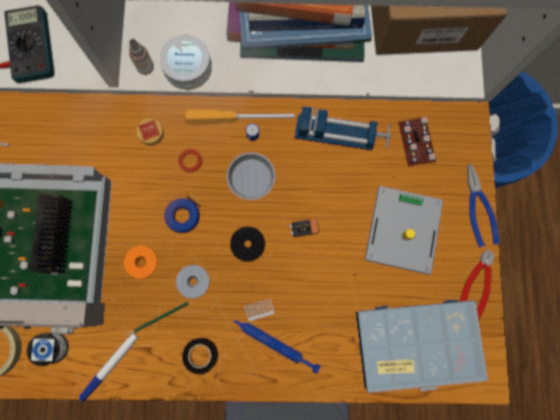

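View pics/side0.png

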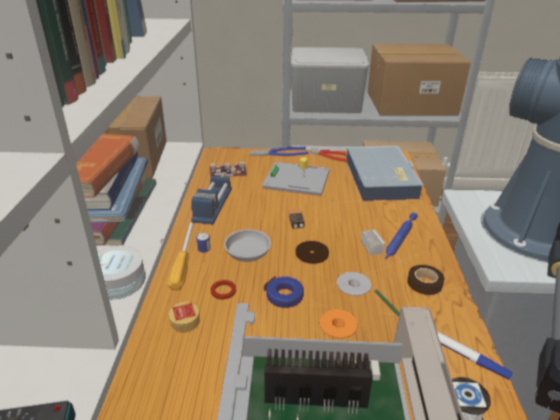

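Run:
```python
from h import *
im=cv2.imread('pics/top0.png')
a=cv2.resize(im[105:305,130:330],(600,600),interpolation=cv2.INTER_CUBIC)[:, :]
b=cv2.resize(im[180:275,362:447],(200*85//85*1,224),interpolation=cv2.INTER_CUBIC)
v=np.zeros((600,800,3),np.uint8); v[:,:600]=a; v[:224,600:]=b; cv2.imwrite('pics/c0.png',v)
for c in ['top','side','wrist']: k=vision.calibration(c); print(c,k['K'].round(1).tolist(),k['R'].round(3).tolist(),k['t'].round(3))
```

```text
top [[515.9, 0.0, 279.5], [0.0, 515.9, 205.1], [0.0, 0.0, 1.0]] [[0.015, -1.0, 0.019], [-0.981, -0.018, -0.195], [0.195, -0.016, -0.981]] [0.036 0.522 0.845]
side [[477.9, 0.0, 272.6], [0.0, 477.9, 206.0], [0.0, 0.0, 1.0]] [[-0.999, -0.048, 0.0], [-0.026, 0.533, -0.846], [0.04, -0.845, -0.534]] [0.541 0.049 0.972]
wrist [[325.2, 0.0, 272.7], [0.0, 325.2, 210.1], [0.0, 0.0, 1.0]] [[0.437, 0.899, 0.0], [0.858, -0.417, 0.301], [0.271, -0.131, -0.954]] [-0.625 -0.037  0.392]
```

View pics/c0.png

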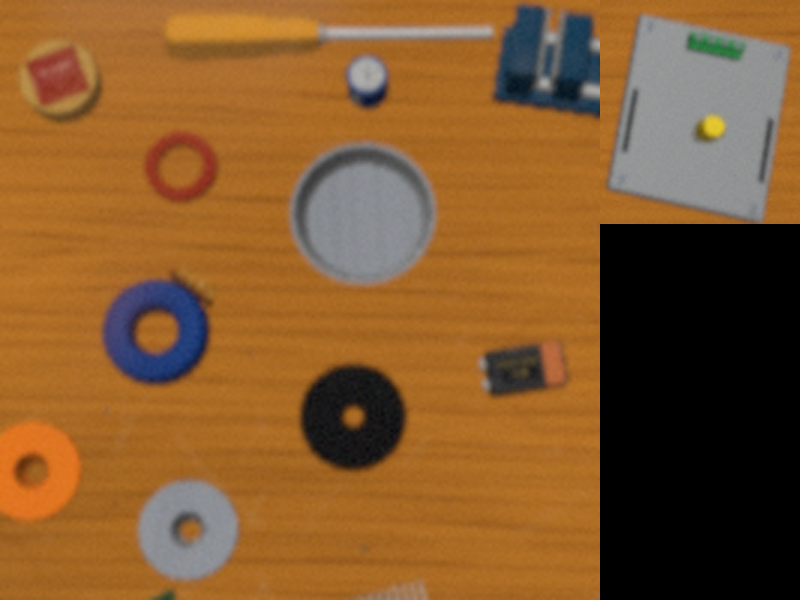

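apply_moves(
  series=[
    {"offset": [20,-38,0],"rot": [0,0,16]},
    {"offset": [20,-38,0],"rot": [0,0,16]},
    {"offset": [20,-38,0],"rot": [0,0,16]},
    {"offset": [20,-38,0],"rot": [0,0,16]},
    {"offset": [20,-38,0],"rot": [0,0,16]},
    {"offset": [20,-38,0],"rot": [0,0,16]},
    {"offset": [20,-38,0],"rot": [0,0,16]},
    {"offset": [20,-38,0],"rot": [0,0,16]},
    {"offset": [20,-38,0],"rot": [0,0,16]},
    {"offset": [20,-38,0],"rot": [0,0,16]},
    {"offset": [20,-38,0],"rot": [0,0,16]},
    {"offset": [20,-38,0],"rot": [0,0,16]},
  ],
)

```text
time: 2.2
position: [0.4727, 0.1828, 0.2445]
tool_rot: [0.086, 0.996, 0.0, -0.0]
ft_force: [0.3, -0.4, -0.1]
grip_width: 0.087
grip_force: 0.0
```

Run:
```python
from h import *
o=get_obs(); print(o['time'],o['position'],o['tool_rot'],o['q'])
k=vision.calibration('wrist'); im=shot('wrist','w1'); np.savez('w1.npz',**k)
```

```text
2.2 [0.47265842 0.18276532 0.24448108] [ 8.62922696e-02  9.96269775e-01  1.44634052e-04 -3.98362818e-04] [ 1.47872175e-01  3.69506093e-01  1.72455931e+00  5.38131074e-04
  1.04823513e+00 -1.25039344e+00]
```

View pics/w1.png

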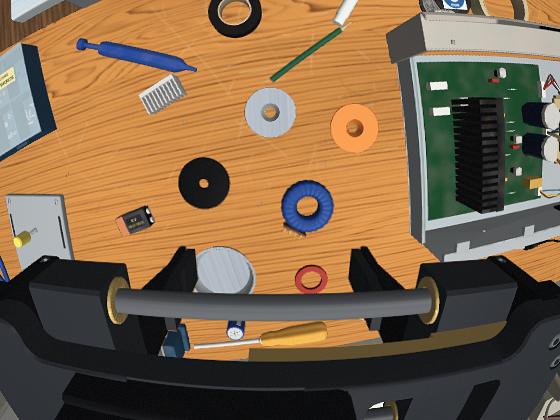

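```bash
cat >> h.py <<'E'
def rays(k,px,fish):
    px=np.asarray(px,float).reshape(-1,2); K=k['K']
    a=(px-[K[0,2],K[1,2]])/[K[0,0],K[1,1]]
    if fish:
        r=np.linalg.norm(a,axis=1,keepdims=True)+1e-12; d=np.c_[a/r*np.sin(r),np.cos(r)]
    else: d=np.c_[a,np.ones(len(a))]; d/=np.linalg.norm(d,axis=1,keepdims=True)
    return -k['R'].T@k['t'], d@k['R']
def plane(k,px,z,fish):
    c,d=rays(k,px,fish); return (c+d*((z-c[2])/d[:,2])[:,None])[:,:2]
HSV=dict(pad=((0,0,0),(180,255,55)),washer=((85,0,80),(130,70,255)),ring=((0,120,50),(6,255,200)),ring2=((168,120,50),(180,255,200)),
 trafo=((108,110,30),(130,255,255)),yellow=((22,120,90),(34,255,255)),plate=((85,0,80),(130,70,255)))
def contour(im,kind,seed,box=60):
    hsv=cv2.cvtColor(im,cv2.COLOR_RGB2HSV); m=cv2.inRange(hsv,*[np.array(v) for v in HSV[kind]])
    if kind=='ring': m|=cv2.inRange(hsv,*[np.array(v) for v in HSV['ring2']])
    m2=np.zeros_like(m); x,y=map(int,seed); s=slice(max(0,y-box),y+box),slice(max(0,x-box),x+box); m2[s]=m[s]
    cs,_=cv2.findContours(m2,cv2.RETR_EXTERNAL,cv2.CHAIN_APPROX_NONE)
    return max(cs,key=cv2.contourArea).reshape(-1,2)
def circ(P):
    for _ in range(3):
        A=np.c_[2*P,np.ones(len(P))]; s=np.linalg.lstsq(A,(P**2).sum(1),rcond=None)[0]
        r=np.sqrt(s[2]+s[:2]@s[:2]); e=abs(np.linalg.norm(P-s[:2],axis=1)-r); P=P[e<max(2.5*np.median(e),5e-4)]
    return s[:2],r,e.std()
def meas(im,k,kind,seed,z,fish,box=60):
    c,r,e=circ(plane(k,contour(im,kind,seed,box),z,fish)); return (c*1000).round(1),round(2000*r,1),round(1000*e,2)
E
python3 - <<'E'
from h import *
kw=dict(np.load('w1.npz')); kt=vision.calibration('top')
w=cv2.imread('pics/w1.png')[:,:,::-1].copy(); t=cv2.imread('pics/top0.png')[:,:,::-1].copy()
for kind,z,sw,st in [('pad',.008,(204,183),(248,244)),('washer',.013,(270,112),(193,281)),('ring',.006,(311,279),(190,160)),('trafo',.014,(307,206),(182,215))]:
    print(kind,meas(w,kw,kind,sw,z,1,40),meas(t,kt,kind,st,z,0,24))
# block dir & cap
hsv=cv2.cvtColor(t,cv2.COLOR_RGB2HSV)
m=cv2.inRange(hsv,(85,0,80),(130,70,255)); m[:180]=0;m[280:]=0;m[:,:360]=0;m[:,450:]=0
c=max(cv2.findContours(m,0,2)[0],key=cv2.contourArea).reshape(-1,2)
P=plane(kt,c,.012,0).astype(np.float32); print('plate',cv2.minAreaRect(P))
print('cap top',plane(kt,[(409.5,234)],.060,0), meas(t,kt,'yellow',(409,234),.06,0,15))
E
```

```text
pad (array([459.7, 100.4]), np.float64(61.7), np.float64(0.19)) (array([459. , 100.6]), np.float64(57.9), np.float64(0.27))
washer (array([391.5, 193.8]), np.float64(55.7), np.float64(0.14)) (array([390.3, 194.5]), np.float64(51.1), np.float64(0.22))
ring (array([613.3, 210.3]), np.float64(42.9), np.float64(0.21)) (array([612.6, 210.5]), np.float64(36.2), np.float64(0.49))
trafo (array([508.7, 218.5]), np.float64(62.0), np.float64(0.32)) (array([506.7, 215.8]), np.float64(50.8), np.float64(2.81))
plate ((0.4893946349620819, -0.18143907189369202), (0.11424808949232101, 0.13282214105129242), 78.28677368164062)
cap top [[ 0.47381504 -0.17839717]] (array([ 474.5, -176.7]), np.float64(17.7), np.float64(0.44))
```

apply_moves(
  series=[
    {"offset": [0.2,-36,-11],"rot": [0,0,-2]},
    {"offset": [0.2,-36,-11],"rot": [0,0,-2]},
    {"offset": [0.2,-36,-11],"rot": [0,0,-2]},
    {"offset": [0.2,-36,-11],"rot": [0,0,-2]},
    {"offset": [0.2,-36,-11],"rot": [0,0,-2]},
    {"offset": [0.2,-36,-11],"rot": [0,0,-2]},
    {"offset": [0.2,-36,-11],"rot": [0,0,-2]},
    {"offset": [0.2,-36,-11],"rot": [0,0,-2]},
    {"offset": [0.2,-36,-11],"rot": [0,0,-2]},
    {"offset": [0.2,-36,-11],"rot": [0,0,-2]},
    {"offset": [0.2,-36,-11],"rot": [0,0,-2]},
  ],
)

```text
time: 3.35
position: [0.4753, -0.176, 0.1348]
tool_rot: [0.103, 0.995, 0.0, -0.0]
ft_force: [0.3, 0.1, -0.7]
grip_width: 0.0872
grip_force: 0.0
```

Run:
```python
from h import *
o=get_obs(); print(o['time'],o['position'],o['tool_rot'],o['q'])
k=vision.calibration('wrist'); im=shot('wrist','w2'); np.savez('w2.npz',**k)
```

```text
3.35 [ 0.47528714 -0.17600678  0.13478855] [ 1.02893199e-01  9.94692313e-01  3.21768721e-04 -2.96574005e-04] [-5.75630381e-01  5.40931863e-01  1.82734605e+00  4.33461634e-04
  7.74135845e-01 -1.94058550e+00]
```

View pics/w2.png

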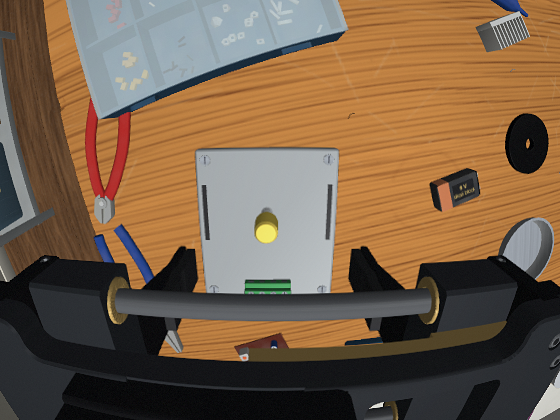

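Run:
```python
from h import *
k=dict(np.load('w2.npz')); im=cv2.imread('pics/w2.png')[:,:,::-1].copy()
c=contour(im,'yellow',(265,228),40); print(c.min(0),c.max(0))
low=c[c[:,1]>225]; print('captop', circ(plane(k,low,.06,1)))
P=plane(k,[(199,150),(337,150),(207,210)],.012,1); print(P, np.degrees(np.arctan2(*(P[0]-P[1])[::-1])))
kt=vision.calibration('top')
# triangulate cap-top from both views
t=cv2.imread('pics/top0.png')[:,:,::-1].copy(); ct=contour(t,'yellow',(409,234),15); print(ct.min(0),ct.max(0))
c1,d1=rays(k,[(265.5,231)],1); c2,d2=rays(kt,[(410,234)],0)
s=np.linalg.lstsq(np.c_[d1[0],-d2[0]],c2-c1,rcond=None)[0]; print(c1+d1[0]*s[0],c2+d2[0]*s[1])
```

```text
[255 212] [277 242]
captop (array([ 0.47522259, -0.18065582]), np.float64(0.008005751179122533), np.float64(0.00012460096911364414))
[[ 0.4119621  -0.22448438]
 [ 0.43539405 -0.11334391]
 [ 0.46359088 -0.23094438]] -101.90541930977214
[403 229] [414 238]
[ 0.47495709 -0.18085883  0.05909435] [ 0.4740311  -0.17963229  0.05862338]
```

apply_moves(
  series=[
    {"offset": [0,-0.15,-3],"rot": [0,0,0]},
    {"offset": [0,-0.15,-6],"rot": [0,0,0]},
    {"offset": [0,-0.15,-7.1],"rot": [0,0,0]},
    {"offset": [0,-0.15,-7.1],"rot": [0,0,0]},
  ],
)

```text
time: 3.8
position: [0.4747, -0.1778, 0.0626]
tool_rot: [0.103, 0.995, 0.001, -0.002]
ft_force: [-0.3, 1.0, -0.4]
grip_width: 0.0872
grip_force: 0.0
```

apply_moves(
  series=[
    {"offset": [0,0,0],"rot": [0,0,0]},
    {"offset": [0,0,0],"rot": [0,0,0]},
    {"offset": [0,0,0],"rot": [0,0,0]},
    {"offset": [0,0,0],"rot": [0,0,0]},
    {"offset": [0,0,0],"rot": [0,0,0]},
    {"offset": [0,0,0],"rot": [0,0,0]},
    {"offset": [0,0,0],"rot": [0,0,0]},
  ],
  hand=0.1,
  newtons=12,
)

```text
time: 4.5
position: [0.4754, -0.1795, 0.0636]
tool_rot: [0.104, 0.995, -0.0, 0.0]
ft_force: [-0.2, 0.3, -0.6]
grip_width: 0.039
grip_force: 0.0
```

apply_moves(
  series=[
    {"offset": [0,0,0],"rot": [0,0,0]},
    {"offset": [0,0,0],"rot": [0,0,0]},
    {"offset": [0,0,0],"rot": [0,0,0]},
    {"offset": [0,0,0],"rot": [0,0,0]},
    {"offset": [0,0,0.5],"rot": [0,0,0]},
    {"offset": [0,0,2],"rot": [0,0,0]},
    {"offset": [0,0,4],"rot": [0,0,0]},
    {"offset": [0,0,6],"rot": [0,0,0]},
    {"offset": [0,0,6],"rot": [0,0,0]},
  ],
)

```text
time: 5.4
position: [0.4768, -0.1802, 0.1259]
tool_rot: [0.104, 0.995, -0.001, 0.002]
ft_force: [0.7, -0.3, -0.0]
grip_width: 0.0168
grip_force: 12.0
```

Run:
```python
from h import *
o=get_obs(); print(o['time'],o['position'],o['tool_rot'],o['grip_width'])
k=vision.calibration('wrist'); im=shot('wrist','w3'); np.savez('w3.npz',**k)
```

```text
5.4 [ 0.47684823 -0.18022462  0.12591805] [ 0.10400519  0.99457307 -0.00115741  0.00244617] 0.01678059603228308
```

View pics/w3.png

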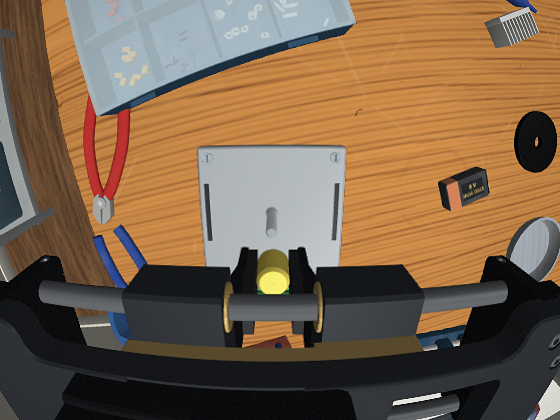

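Run:
```python
from h import *
k=dict(np.load('w3.npz')); im=cv2.imread('pics/w3.png')
print(plane(k,[(271.2,232)],.056,1),plane(k,[(271.2,211)],.012,1))
cv2.imwrite('pics/c3.png',cv2.resize(im[190:260,230:310],(640,560),interpolation=cv2.INTER_CUBIC))
```

```text
[[ 0.47624257 -0.18098915]] [[ 0.4751571  -0.18101226]]
```

View pics/c3.png

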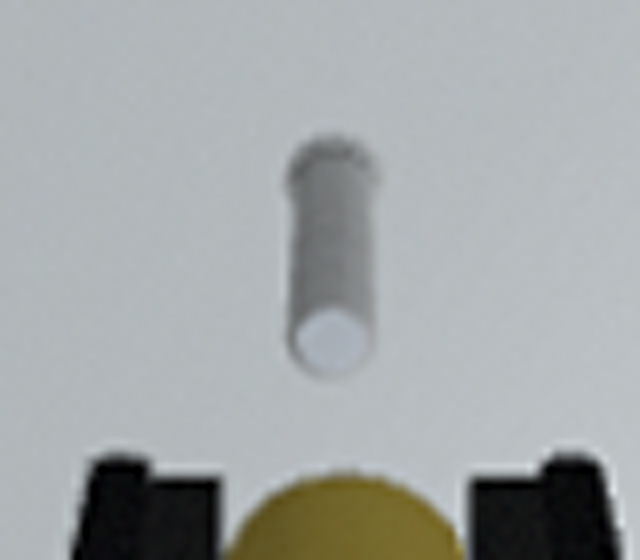

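apply_moves(
  series=[
    {"offset": [10.9,27.4,0],"rot": [0,0,0]},
    {"offset": [10.9,27.4,0],"rot": [0,0,0]},
    {"offset": [10.9,27.4,0],"rot": [0,0,0]},
    {"offset": [10.9,27.4,0],"rot": [0,0,0]},
    {"offset": [10.9,27.4,0],"rot": [0,0,0]},
    {"offset": [10.9,27.4,0],"rot": [0,0,0]},
    {"offset": [10.9,27.4,-3],"rot": [0,0,0]},
    {"offset": [10.9,27.4,-7],"rot": [0,0,0]},
    {"offset": [10.9,27.4,-8.4],"rot": [0,0,0]},
    {"offset": [10.9,27.4,-8.4],"rot": [0,0,0]},
    {"offset": [10.9,27.4,-8.4],"rot": [0,0,0]},
  ],
)

```text
time: 6.55
position: [0.5845, 0.0941, 0.0396]
tool_rot: [0.104, 0.995, 0.0, -0.0]
ft_force: [1.2, 0.4, 0.1]
grip_width: 0.0165
grip_force: 12.0
```

apply_moves(
  series=[
    {"offset": [0,0,0],"rot": [0,0,0]},
    {"offset": [0,0,0],"rot": [0,0,0]},
    {"offset": [0,0,0],"rot": [0,0,0]},
    {"offset": [0,0,4],"rot": [0,0,0]},
    {"offset": [0,0,8],"rot": [0,0,0]},
    {"offset": [0,0,8],"rot": [0,0,0]},
  ],
  hand=0.45,
)

```text
time: 7.15
position: [0.5884, 0.0944, 0.1253]
tool_rot: [0.104, 0.995, 0.0, 0.006]
ft_force: [1.5, -0.0, -0.4]
grip_width: 0.0388
grip_force: 0.0
```

apply_moves(
  series=[
    {"offset": [-12.5,0.6,0],"rot": [0,0,0]},
    {"offset": [-12.5,0.6,0],"rot": [0,0,0]},
    {"offset": [-12.5,0.6,0],"rot": [0,0,0]},
    {"offset": [-12.5,0.6,0],"rot": [0,0,0]},
    {"offset": [-12.5,0.6,0],"rot": [0,0,0]},
  ],
  hand=1,
)

```text
time: 7.65
position: [0.46, 0.1005, 0.12]
tool_rot: [0.104, 0.995, 0.0, 0.001]
ft_force: [1.2, -0.1, -0.7]
grip_width: 0.0714
grip_force: 0.0
```

Run:
```python
from h import *
o=get_obs(); print(o['time'],o['position'],o['tool_rot'],o['grip_width'])
k=vision.calibration('wrist'); im=shot('wrist','w4'); np.savez('w4.npz',**k)
t=shot('top','t4')
print('cap',[(np.round(d['centre'],3),d['conf']) for d in nets.spot_point('top','thread_cap')])
T=np.array(o['position']); K=k
p=k['R']@np.array([.4597,.1004,.008])+k['t']; r=np.linalg.norm(p[:2]); th=np.arctan2(r,p[2]); s=(272.7+325.2*th*p[0]/r,210.1+325.2*th*p[1]/r); print(s)
for z in (.006,.008,.010): print(meas(im,k,'pad',(s[0],s[1]-25),z,1,60))
```

```text
7.65 [0.45998417 0.10050993 0.11996399] [1.04002962e-01 9.94576469e-01 7.17267708e-05 1.01327282e-03] 0.07138421680066105
cap []
(np.float64(272.08873865538663), np.float64(213.52742109239358))
(array([460.1,  99.8]), np.float64(62.8), np.float64(0.16))
(array([459.5,  99.9]), np.float64(62.4), np.float64(0.15))
(array([458.8, 100.1]), np.float64(61.9), np.float64(0.15))
```

View pics/w4.png

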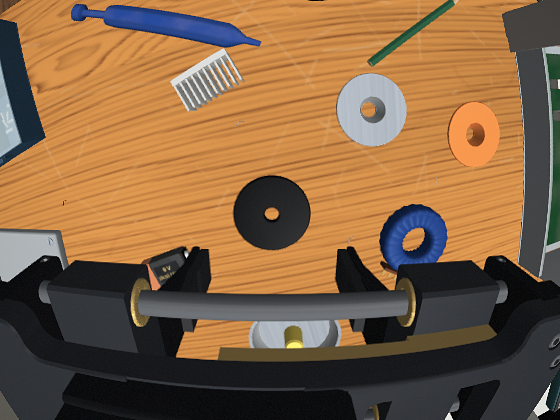

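apply_moves(
  series=[
    {"offset": [0,0,-3],"rot": [0,0,0]},
    {"offset": [0,0,-5],"rot": [0,0,0]},
    {"offset": [0,0,-7.5],"rot": [0,0,0]},
    {"offset": [0,0,-9],"rot": [0,0,0]},
    {"offset": [0,0,-9.4],"rot": [0,0,0]},
    {"offset": [0,0,-9.5],"rot": [0,0,0]},
    {"offset": [0,0,-9.5],"rot": [0,0,0]},
  ],
)

```text
time: 8.5
position: [0.4603, 0.1005, 0.0248]
tool_rot: [0.104, 0.995, 0.0, 0.001]
ft_force: [0.7, -0.2, -0.3]
grip_width: 0.087
grip_force: 0.0
```

apply_moves(
  series=[
    {"offset": [0,0,0],"rot": [0,0,0]},
    {"offset": [0,0,0],"rot": [0,0,0]},
    {"offset": [0,0,0],"rot": [0,0,0]},
    {"offset": [0,0,0],"rot": [0,0,0]},
    {"offset": [0,0,0],"rot": [0,0,0]},
    {"offset": [0,0,0],"rot": [0,0,0]},
    {"offset": [0,0,0],"rot": [0,0,0]},
  ],
  hand=0.5,
  newtons=15,
)

```text
time: 9.2
position: [0.4596, 0.1005, 0.0249]
tool_rot: [0.104, 0.995, 0.0, 0.0]
ft_force: [-0.1, -0.3, 5.7]
grip_width: 0.0633
grip_force: 15.0
```

apply_moves(
  series=[
    {"offset": [0,0,2],"rot": [0,0,0]},
    {"offset": [0,0,5],"rot": [0,0,0]},
    {"offset": [0,-3,8],"rot": [0,0,0]},
    {"offset": [1.6,-28,8],"rot": [0,0,0]},
    {"offset": [1.6,-28,8],"rot": [0,0,0]},
    {"offset": [1.6,-28,8],"rot": [0,0,0]},
    {"offset": [1.6,-28,8],"rot": [0,0,0]},
    {"offset": [1.6,-28,8],"rot": [0,0,0]},
    {"offset": [1.6,-28,8],"rot": [0,0,0]},
    {"offset": [1.6,-28,8],"rot": [0,0,0]},
    {"offset": [1.6,-28,8],"rot": [0,0,0]},
  ],
)

```text
time: 10.3
position: [0.4743, -0.1781, 0.1041]
tool_rot: [0.104, 0.995, 0.001, -0.001]
ft_force: [0.2, 0.2, -0.3]
grip_width: 0.0632
grip_force: 15.0
```

Run:
```python
from h import *
o=get_obs(); print(o['time'],o['position'],o['tool_rot'],o['grip_width'])
k=vision.calibration('wrist'); im=shot('wrist','w5'); np.savez('w5.npz',**k)
cv2.imwrite('pics/c5.png',cv2.resize(im[170:320,180:360,::-1],(720,600),interpolation=cv2.INTER_CUBIC))
```

```text
10.3 [ 0.47428798 -0.17807845  0.1040916 ] [ 1.03886453e-01  9.94588153e-01  7.50644797e-04 -1.20273169e-03] 0.06323169107343186
```

View pics/c5.png

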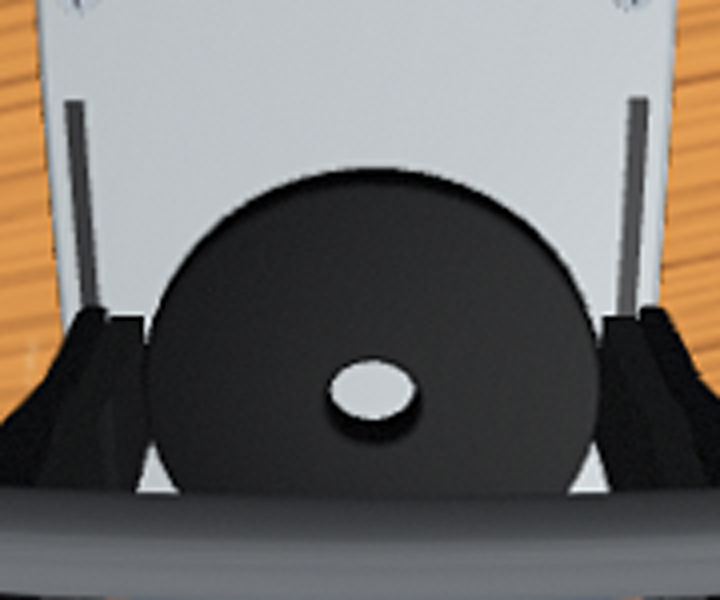

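Run:
```python
from h import *
k=dict(np.load('w5.npz')); o=get_obs(); print(o['time'],o['position'])
print('hole', plane(k,[(273.4,270.5)],.0872,1)*1000)
im=cv2.imread('pics/w5.png')[:,:,::-1].copy()
c=contour(im,'pad',(273,240),52); c=c[(c[:,1]<250)&(c[:,1]>200)]
print('outer',circ(plane(k,c,.0872,1)))
c=np.array([(216.5,255),(220,246),(226,238),(240,224.5),(254,216),(275,212.5),(296,216),(310,224),(322,237),(329,255),(218,285),(327,280)])
print('outer',circ(plane(k,c,.0872,1)))
# stud with w2 plate corners / top camera
kt=vision.calibration('top'); t=vision.camera('top'); cv2.imwrite('pics/t5.png',t[:,:,::-1])
```

```text
10.35 [ 0.47443839 -0.17765511  0.10418272]
hole [[ 475.46480587 -177.65277471]]
outer (array([ 0.47196746, -0.1773582 ]), np.float64(0.029956192095339083), np.float64(9.357106384157595e-05))
outer (array([ 0.47326874, -0.17712296]), np.float64(0.031008845211047166), np.float64(9.713725424421927e-05))
```

apply_moves(
  series=[
    {"offset": [0,-0.05,-1],"rot": [0,0,0]},
    {"offset": [0,-0.05,-1.9],"rot": [0,0,0]},
    {"offset": [0,-0.05,-1.9],"rot": [0,0,0]},
    {"offset": [0,-0.05,-1.9],"rot": [0,0,0]},
    {"offset": [0,-0.05,-2.4],"rot": [0,0,0]},
    {"offset": [0,-0.05,-2.6],"rot": [0,0,0]},
    {"offset": [0,-0.05,-2.6],"rot": [0,0,0]},
  ],
)

```text
time: 11.1
position: [0.4753, -0.1799, 0.0783]
tool_rot: [0.104, 0.995, 0.0, -0.0]
ft_force: [-0.4, -0.3, -0.2]
grip_width: 0.0632
grip_force: 15.0
```

Run:
```python
from h import *
o=get_obs(); print(o['time'],o['position'],o['ft_force'])
k=vision.calibration('wrist'); im=shot('wrist','w6'); np.savez('w6.npz',**k)
cv2.imwrite('pics/c6.png',cv2.resize(im[230:310,220:330,::-1],(770,560),interpolation=cv2.INTER_CUBIC))
```

```text
11.1 [ 0.4752571  -0.17994918  0.07826408] [-0.42074885 -0.2615679  -0.24775247]
```

View pics/c6.png

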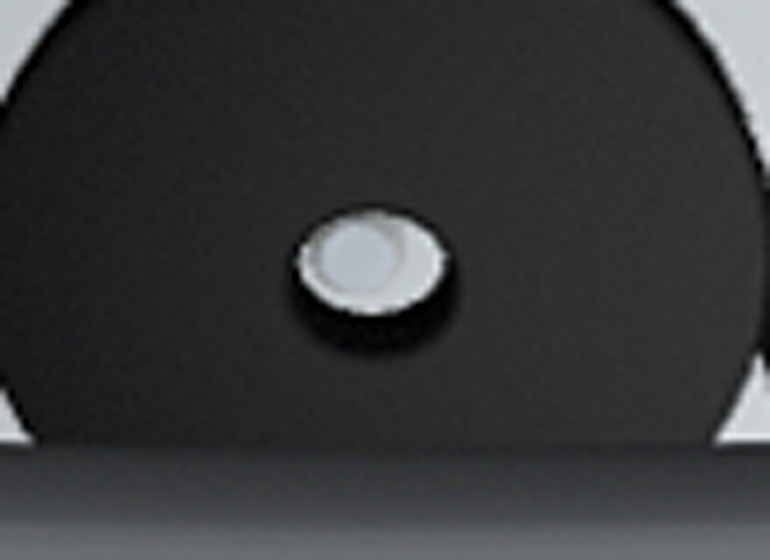

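Run:
```python
from h import *
k=dict(np.load('w6.npz'))
h=plane(k,[(273.3,270.3)],.0614,1)*1000; s=plane(k,[(271.4,266.9)],.056,1)*1000; print(h,s,s-h)
```

```text
[[ 476.28150342 -179.57245985]] [[ 476.75606275 -180.74965214]] [[ 0.47455933 -1.17719229]]
```

apply_moves(
  series=[
    {"offset": [0.05,-0.12,0],"rot": [0,0,0]},
    {"offset": [0.05,-0.12,-0.5],"rot": [0,0,0]},
    {"offset": [0.05,-0.12,-1.5],"rot": [0,0,0]},
    {"offset": [0.05,-0.12,-2.5],"rot": [0,0,0]},
    {"offset": [0.05,-0.12,-3.5],"rot": [0,0,0]},
    {"offset": [0.05,-0.12,-4],"rot": [0,0,0]},
    {"offset": [0.05,-0.12,-4.1],"rot": [0,0,0]},
    {"offset": [0.05,-0.12,-4.1],"rot": [0,0,0]},
  ],
)

```text
time: 11.95
position: [0.4757, -0.1811, 0.0372]
tool_rot: [0.104, 0.995, 0.0, -0.0]
ft_force: [-0.4, 0.2, -1.2]
grip_width: 0.0635
grip_force: 15.0
```

apply_moves(
  series=[
    {"offset": [0,0,0],"rot": [0,0,0]},
    {"offset": [0,0,0],"rot": [0,0,0]},
    {"offset": [0,0,0],"rot": [0,0,0]},
    {"offset": [0,0,0],"rot": [0,0,0]},
    {"offset": [0,0,2],"rot": [0,0,0]},
    {"offset": [0,0,5],"rot": [0,0,0]},
    {"offset": [0,0,8.3],"rot": [0,0,0]},
    {"offset": [0,0,8.3],"rot": [0,0,0]},
    {"offset": [0,0,8.3],"rot": [0,0,0]},
  ],
  hand=1,
)

```text
time: 12.85
position: [0.4762, -0.1814, 0.1213]
tool_rot: [0.104, 0.995, -0.0, 0.001]
ft_force: [-0.0, -0.4, -0.7]
grip_width: 0.0873
grip_force: 0.0
```

Run:
```python
from h import *
o=get_obs(); print(o['time'],o['position'],o['ft_force'])
k=vision.calibration('wrist'); im=shot('wrist','w7'); np.savez('w7.npz',**k)
for z in (.018,.020,.022):print(meas(im,k,'pad',(272,215),z,1,45))
h=cv2.cvtColor(im,cv2.COLOR_RGB2GRAY)[195:245,255:290]
m=(h>90).astype(np.uint8); n,l,s,c=cv2.connectedComponentsWithStats(m); print(s,c)
```

```text
12.85 [ 0.47619756 -0.18136774  0.12126334] [-0.02717651 -0.4279791  -0.65412418]
(array([ 476.9, -181.1]), np.float64(63.2), np.float64(0.16))
(array([ 476.3, -181. ]), np.float64(62.7), np.float64(0.16))
(array([ 475.6, -180.8]), np.float64(62.2), np.float64(0.16))
[[   0    0   35   50 1428]
 [  11   17   15   29  322]] [[16.78571429 23.16036415]
 [17.95031056 30.44099379]]
```

apply_moves(
  series=[
    {"offset": [3.2,39.9,1],"rot": [0,0,-28]},
    {"offset": [3.2,39.9,1],"rot": [0,0,-28]},
    {"offset": [3.2,39.9,1],"rot": [0,0,-28]},
    {"offset": [3.2,39.9,1],"rot": [0,0,-28]},
    {"offset": [3.2,39.9,1],"rot": [0,0,-28]},
    {"offset": [3.2,39.9,1],"rot": [0,0,-28]},
    {"offset": [3.2,39.9,1],"rot": [0,0,-28]},
    {"offset": [3.2,39.9,1],"rot": [0,0,-28]},
    {"offset": [3.2,39.9,1],"rot": [0,0,-28]},
    {"offset": [3.2,39.9,1],"rot": [0,0,-28]},
    {"offset": [3.2,39.9,1],"rot": [0,0,-28]},
    {"offset": [3.2,39.9,1],"rot": [0,0,-28]},
  ],
)

```text
time: 14.1
position: [0.5073, 0.2161, 0.1298]
tool_rot: [0.342, 0.94, -0.001, -0.001]
ft_force: [0.2, -0.3, 0.2]
grip_width: 0.087
grip_force: 0.0
```

Run:
```python
from h import *
o=get_obs(); print(o['time'],o['position'],o['tool_rot'],o['q'])
k=vision.calibration('wrist'); im=shot('wrist','w8'); np.savez('w8.npz',**k)
for z in (.012,.016,.02): print(meas(im,k,'trafo',(272,215),z,1,60))
```

```text
14.1 [0.50730214 0.21612841 0.12977992] [ 3.42383684e-01  9.39559456e-01 -7.95622490e-04 -8.99725053e-04] [ 2.00283186e-01  5.93210649e-01  1.71815740e+00 -5.63285791e-04
  8.32590374e-01 -6.71227554e-01]
(array([509.5, 218.5]), np.float64(63.3), np.float64(0.34))
(array([508.5, 219.3]), np.float64(62.3), np.float64(0.33))
(array([507.5, 220.1]), np.float64(61.3), np.float64(0.33))
```

View pics/w8.png

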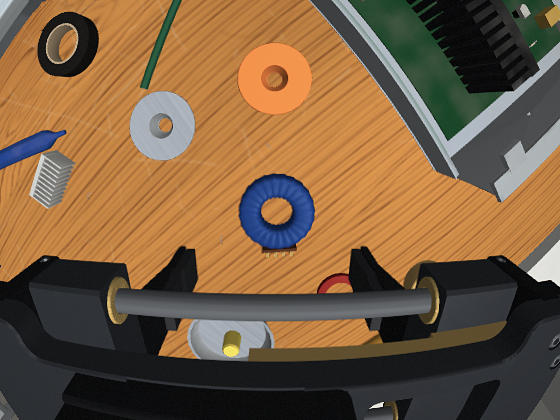

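apply_moves(
  series=[
    {"offset": [0.1,0.1,-3],"rot": [0,0,0]},
    {"offset": [0.1,0.1,-6],"rot": [0,0,0]},
    {"offset": [0.1,0.1,-8.5],"rot": [0,0,0]},
    {"offset": [0.1,0.1,-10],"rot": [0,0,0]},
    {"offset": [0.1,0.1,-10.5],"rot": [0,0,0]},
    {"offset": [0.1,0.1,-10.5],"rot": [0,0,0]},
  ],
)

```text
time: 14.75
position: [0.5087, 0.2176, 0.025]
tool_rot: [0.342, 0.94, -0.0, -0.001]
ft_force: [0.7, 0.9, -0.3]
grip_width: 0.0872
grip_force: 0.0
```

apply_moves(
  series=[
    {"offset": [0,0,0],"rot": [0,0,0]},
    {"offset": [0,0,0],"rot": [0,0,0]},
    {"offset": [0,0,0],"rot": [0,0,0]},
    {"offset": [0,0,0],"rot": [0,0,0]},
    {"offset": [0,0,0],"rot": [0,0,0]},
    {"offset": [0,0,0],"rot": [0,0,0]},
  ],
  hand=0.5,
  newtons=35,
)

```text
time: 15.35
position: [0.5092, 0.2189, 0.0263]
tool_rot: [0.341, 0.94, 0.0, 0.0]
ft_force: [-1.6, -0.5, 6.4]
grip_width: 0.0638
grip_force: 35.0
```

apply_moves(
  series=[
    {"offset": [0,0,1],"rot": [0,0,0]},
    {"offset": [0,0,3],"rot": [0,0,0]},
    {"offset": [0,0,6],"rot": [0,0,0]},
    {"offset": [0,-3,8],"rot": [0,0,4]},
    {"offset": [-1,-7,8],"rot": [0,0,10]},
    {"offset": [-1,-11,8],"rot": [0,0,16]},
    {"offset": [-2,-15,8],"rot": [0,0,22]},
    {"offset": [-2,-19,8],"rot": [0,0,28]},
    {"offset": [-3,-23,8],"rot": [0,0,28]},
    {"offset": [-3.3,-27,8],"rot": [0,0,28]},
    {"offset": [-3.3,-31,8],"rot": [0,0,28]},
    {"offset": [-3.3,-35,8],"rot": [0,0,28]},
    {"offset": [-3.3,-38,8],"rot": [0,0,28]},
    {"offset": [-3.3,-40,8],"rot": [0,0,28]},
    {"offset": [-3.3,-40,8],"rot": [0,0,28]},
    {"offset": [-3.3,-40,8],"rot": [0,0,28]},
    {"offset": [-3.3,-40,7],"rot": [0,0,28]},
    {"offset": [-3.3,-40,5.8],"rot": [0,0,28]},
    {"offset": [-3.3,-40,5.8],"rot": [0,0,28]},
    {"offset": [-3.3,-40,5.8],"rot": [0,0,28]},
  ],
)

```text
time: 17.35
position: [0.4754, -0.1802, 0.0827]
tool_rot: [0.103, 0.995, 0.001, -0.001]
ft_force: [-0.2, 0.3, -2.2]
grip_width: 0.0636
grip_force: 35.0
```

Run:
```python
from h import *
o=get_obs(); print(o['time'],o['position'],o['tool_rot'],o['ft_force'])
k=vision.calibration('wrist'); im=shot('wrist','w9'); np.savez('w9.npz',**k)
cv2.imwrite('pics/c9.png',cv2.resize(im[190:340,180:360,::-1],(720,600),interpolation=cv2.INTER_CUBIC))
```

```text
17.35 [ 0.47541247 -0.18015981  0.08270792] [ 1.03488930e-01  9.94629981e-01  5.22647087e-04 -9.84513640e-04] [-0.24541179  0.26652767 -2.20607429]
```

View pics/c9.png

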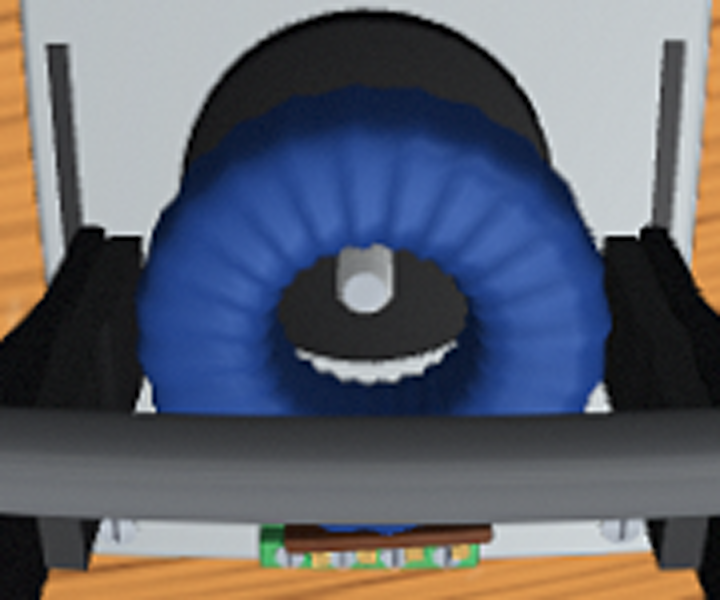

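apply_moves(
  series=[
    {"offset": [0,0,-1],"rot": [0,0,0]},
    {"offset": [0,0,-2],"rot": [0,0,0]},
    {"offset": [0,0,-3],"rot": [0,0,0]},
    {"offset": [0,0,-3.4],"rot": [0,0,0]},
    {"offset": [0,0,-3.6],"rot": [0,0,0]},
    {"offset": [0,0,-3.7],"rot": [0,0,0]},
    {"offset": [0,0,-3.7],"rot": [0,0,0]},
  ],
)

```text
time: 18.1
position: [0.4759, -0.1813, 0.0466]
tool_rot: [0.104, 0.995, -0.0, 0.0]
ft_force: [0.5, 0.1, -2.4]
grip_width: 0.0632
grip_force: 35.0
```

apply_moves(
  series=[
    {"offset": [0,0,-0.05],"rot": [0,0,0]},
    {"offset": [0,0,-0.08],"rot": [0,0,0]},
    {"offset": [0,0,-0.08],"rot": [0,0,0]},
    {"offset": [0,0,-0.08],"rot": [0,0,0]},
  ],
)

```text
time: 18.5
position: [0.4762, -0.1814, 0.0463]
tool_rot: [0.104, 0.995, -0.0, 0.001]
ft_force: [-0.1, -0.5, 3.1]
grip_width: 0.0635
grip_force: 35.0
```

apply_moves(
  series=[
    {"offset": [0,0,0],"rot": [0,0,0]},
    {"offset": [0,0,0],"rot": [0,0,0]},
    {"offset": [0,0,0],"rot": [0,0,0]},
    {"offset": [0,0,0],"rot": [0,0,0]},
    {"offset": [0,0,1],"rot": [0,0,0]},
    {"offset": [0,0,4],"rot": [0,0,0]},
    {"offset": [0,0,7.5],"rot": [0,0,0]},
    {"offset": [0,0,7.5],"rot": [0,0,0]},
    {"offset": [0,0,7.5],"rot": [0,0,0]},
  ],
  hand=1,
)

```text
time: 19.4
position: [0.4764, -0.1815, 0.122]
tool_rot: [0.104, 0.995, -0.001, 0.001]
ft_force: [-0.3, 0.4, 0.1]
grip_width: 0.087
grip_force: 0.0
```

Run:
```python
from h import *
o=get_obs(); print(o['time'],o['position'],o['tool_rot'],o['ft_force'])
k=vision.calibration('wrist'); im=shot('wrist','w10'); np.savez('w10.npz',**k)
for z in (.032,.036,.04): print(meas(im,k,'trafo',(272,225),z,1,60))
```

```text
19.4 [ 0.47636523 -0.1814538   0.1219908 ] [ 1.03999235e-01  9.94576474e-01 -6.22831220e-04  1.18650122e-03] [-0.26374016  0.38407142  0.13466411]
(array([ 476.6, -181. ]), np.float64(64.3), np.float64(0.39))
(array([ 475.2, -180.7]), np.float64(63.2), np.float64(0.38))
(array([ 473.7, -180.4]), np.float64(62.1), np.float64(0.37))
```

apply_moves(
  series=[
    {"offset": [13.7,39.1,0],"rot": [0,0,0]},
    {"offset": [13.7,39.1,0],"rot": [0,0,0]},
    {"offset": [13.7,39.1,0],"rot": [0,0,0]},
    {"offset": [13.7,39.1,0],"rot": [0,0,0]},
    {"offset": [13.7,39.1,0],"rot": [0,0,0]},
    {"offset": [13.7,39.1,0],"rot": [0,0,0]},
    {"offset": [13.7,39.1,0],"rot": [0,0,0]},
    {"offset": [13.7,39.1,0],"rot": [0,0,0]},
    {"offset": [13.7,39.1,0],"rot": [0,0,0]},
    {"offset": [13.7,39.1,0],"rot": [0,0,0]},
    {"offset": [13.7,39.1,0],"rot": [0,0,0]},
    {"offset": [13.7,39.1,0],"rot": [0,0,0]},
  ],
  hand=0.68,
)

```text
time: 20.65
position: [0.6118, 0.2078, 0.12]
tool_rot: [0.105, 0.994, -0.001, -0.001]
ft_force: [-0.4, -0.7, -0.0]
grip_width: 0.0589
grip_force: 0.0
```

Run:
```python
from h import *
o=get_obs(); print(o['time'],o['position'],o['tool_rot'],o['ft_force'])
k=vision.calibration('wrist'); im=shot('wrist','w11'); np.savez('w11.npz',**k)
for z in (.004,.006,.008): print(meas(im,k,'ring',(272,215),z,1,45))
```

```text
20.65 [0.61183981 0.20779924 0.11998436] [ 1.04997091e-01  9.94471500e-01 -5.89782272e-04 -1.30298097e-03] [-0.3618201  -0.70089267 -0.01011658]
(array([614.6, 210.2]), np.float64(43.5), np.float64(0.13))
(array([613.9, 210.3]), np.float64(43.2), np.float64(0.13))
(array([613.3, 210.4]), np.float64(42.8), np.float64(0.13))
```

apply_moves(
  series=[
    {"offset": [0.1,0.05,-3],"rot": [0,0,0]},
    {"offset": [0.1,0.05,-6],"rot": [0,0,0]},
    {"offset": [0.1,0.05,-8.5],"rot": [0,0,0]},
    {"offset": [0.1,0.05,-9.5],"rot": [0,0,0]},
    {"offset": [0.1,0.05,-9.7],"rot": [0,0,0]},
    {"offset": [0.1,0.05,-9.7],"rot": [0,0,0]},
  ],
)

```text
time: 21.3
position: [0.6144, 0.2097, 0.0244]
tool_rot: [0.105, 0.995, 0.0, 0.0]
ft_force: [0.7, 0.5, 0.4]
grip_width: 0.0591
grip_force: 0.0
```

apply_moves(
  series=[
    {"offset": [0,0,0],"rot": [0,0,0]},
    {"offset": [0,0,0],"rot": [0,0,0]},
    {"offset": [0,0,0],"rot": [0,0,0]},
    {"offset": [0,0,0],"rot": [0,0,0]},
    {"offset": [0,0,0],"rot": [0,0,0]},
  ],
  hand=0.3,
  newtons=10,
)

```text
time: 21.8
position: [0.6145, 0.2105, 0.0247]
tool_rot: [0.104, 0.995, 0.0, 0.001]
ft_force: [-0.5, -0.4, 5.1]
grip_width: 0.043
grip_force: 10.0
```

apply_moves(
  series=[
    {"offset": [0,0,1.5],"rot": [0,0,0]},
    {"offset": [0,0,5],"rot": [0,0,0]},
    {"offset": [-1,-3,8],"rot": [0,0,0]},
    {"offset": [-13.8,-39.1,8],"rot": [0,0,0]},
    {"offset": [-13.8,-39.1,8],"rot": [0,0,0]},
    {"offset": [-13.8,-39.1,8],"rot": [0,0,0]},
    {"offset": [-13.8,-39.1,8],"rot": [0,0,0]},
    {"offset": [-13.8,-39.1,8],"rot": [0,0,0]},
    {"offset": [-13.8,-39.1,8],"rot": [0,0,0]},
    {"offset": [-13.8,-39.1,8],"rot": [0,0,0]},
    {"offset": [-13.8,-39.1,8],"rot": [0,0,0]},
    {"offset": [-13.8,-39.1,8],"rot": [0,0,0]},
    {"offset": [-13.8,-39.1,8],"rot": [0,0,0]},
    {"offset": [-13.8,-39.1,8],"rot": [0,0,0]},
    {"offset": [-13.8,-39.1,6],"rot": [0,0,0]},
    {"offset": [-13.8,-39.1,5],"rot": [0,0,0]},
    {"offset": [-13.8,-39.1,5],"rot": [0,0,0]},
    {"offset": [-13.8,-39.1,5],"rot": [0,0,0]},
  ],
)

```text
time: 23.6
position: [0.476, -0.1797, 0.0736]
tool_rot: [0.103, 0.995, 0.0, -0.0]
ft_force: [0.6, -0.5, -0.2]
grip_width: 0.0432
grip_force: 10.0
```

Run:
```python
from h import *
o=get_obs(); print(o['time'],o['position'],o['tool_rot'],o['ft_force'])
k=vision.calibration('wrist'); im=shot('wrist','w12'); np.savez('w12.npz',**k)
cv2.imwrite('pics/c12.png',cv2.resize(im[190:340,180:360,::-1],(720,600),interpolation=cv2.INTER_CUBIC))
```

```text
23.6 [ 0.47598111 -0.1797467   0.07362028] [ 1.03313586e-01  9.94648725e-01  2.34865822e-04 -4.01497660e-04] [ 0.58732848 -0.50993873 -0.22864159]
```

View pics/c12.png

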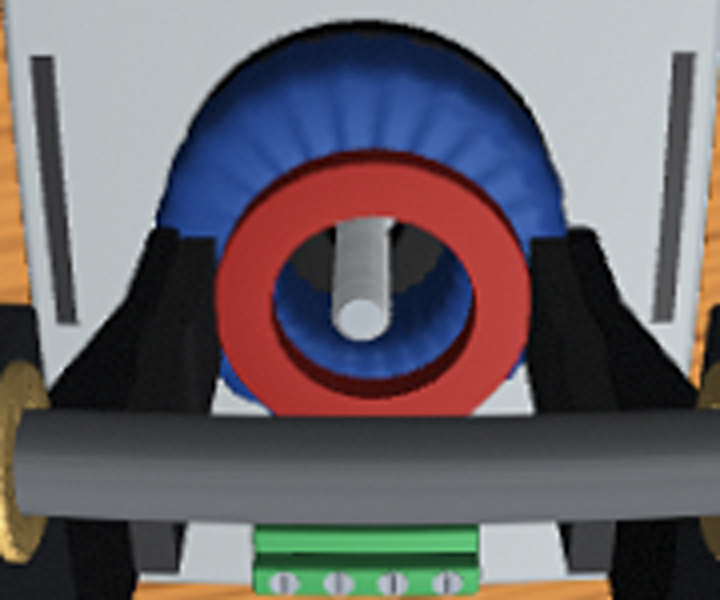

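apply_moves(
  series=[
    {"offset": [0.13,-0.12,0],"rot": [0,0,0]},
    {"offset": [0.13,-0.12,-0.3],"rot": [0,0,0]},
    {"offset": [0.13,-0.12,-0.6],"rot": [0,0,0]},
    {"offset": [0.13,-0.12,-0.85],"rot": [0,0,0]},
    {"offset": [0.13,-0.12,-0.92],"rot": [0,0,0]},
    {"offset": [0.13,-0.12,-0.92],"rot": [0,0,0]},
    {"offset": [0.13,-0.12,-0.92],"rot": [0,0,0]},
  ],
)

```text
time: 24.35
position: [0.4771, -0.1819, 0.0647]
tool_rot: [0.104, 0.995, -0.0, -0.0]
ft_force: [-0.8, -0.4, 3.1]
grip_width: 0.0429
grip_force: 10.0
```

apply_moves(
  series=[
    {"offset": [0,0,0],"rot": [0,0,0]},
    {"offset": [0,0,0],"rot": [0,0,0]},
    {"offset": [0,0,0],"rot": [0,0,0]},
    {"offset": [0,0,0],"rot": [0,0,0]},
    {"offset": [0,0,2],"rot": [0,0,0]},
    {"offset": [0,0,6],"rot": [0,0,0]},
    {"offset": [0,0,6],"rot": [0,0,0]},
    {"offset": [0,0,6],"rot": [0,0,0]},
  ],
  hand=0.8,
)

```text
time: 25.15
position: [0.4776, -0.1821, 0.1253]
tool_rot: [0.104, 0.995, -0.001, 0.001]
ft_force: [-0.5, 0.0, -0.2]
grip_width: 0.0696
grip_force: 0.0
```

Run:
```python
from h import *
o=get_obs(); print(o['time'],o['position'],o['tool_rot'],o['ft_force'])
k=vision.calibration('wrist'); im=shot('wrist','w13'); np.savez('w13.npz',**k)
for z in (.044,.046,.048): print(meas(im,k,'ring',(272,225),z,1,60))
```

```text
25.15 [ 0.47761077 -0.18212018  0.1252731 ] [ 1.03993042e-01  9.94577424e-01 -5.06149665e-04  9.69381519e-04] [-0.49256418  0.04547475 -0.21779546]
(array([ 477.3, -181.7]), np.float64(43.9), np.float64(0.15))
(array([ 476.6, -181.5]), np.float64(43.5), np.float64(0.15))
(array([ 475.9, -181.4]), np.float64(43.1), np.float64(0.15))
```

apply_moves(
  series=[
    {"offset": [-8.6,37.6,0],"rot": [0,0,0]},
    {"offset": [-8.6,37.6,0],"rot": [0,0,0]},
    {"offset": [-8.6,37.6,0],"rot": [0,0,0]},
    {"offset": [-8.6,37.6,0],"rot": [0,0,0]},
    {"offset": [-8.6,37.6,0],"rot": [0,0,0]},
    {"offset": [-8.6,37.6,0],"rot": [0,0,0]},
    {"offset": [-8.6,37.6,0],"rot": [0,0,0]},
    {"offset": [-8.6,37.6,0],"rot": [0,0,0]},
    {"offset": [-8.6,37.6,0],"rot": [0,0,0]},
    {"offset": [-8.6,37.6,0],"rot": [0,0,0]},
    {"offset": [-8.6,37.6,0],"rot": [0,0,0]},
    {"offset": [-8.6,37.6,0],"rot": [0,0,0]},
  ],
)

```text
time: 26.4
position: [0.3915, 0.1929, 0.1242]
tool_rot: [0.105, 0.994, -0.0, -0.0]
ft_force: [-0.9, -0.2, -0.4]
grip_width: 0.0695
grip_force: 0.0
```

Run:
```python
from h import *
o=get_obs(); print(o['time'],o['position'],o['tool_rot'],o['ft_force'])
k=vision.calibration('wrist'); im=shot('wrist','w14'); np.savez('w14.npz',**k)
for z in (.011,.013,.015): print(meas(im,k,'washer',(272,215),z,1,50))
```

```text
26.4 [0.39151023 0.19286069 0.12419581] [ 1.05218694e-01  9.94449015e-01 -1.99377983e-04 -3.79041662e-04] [-0.87128428 -0.22774487 -0.40231332]
(array([391.7, 193.9]), np.float64(56.6), np.float64(0.13))
(array([391.1, 194. ]), np.float64(56.2), np.float64(0.13))
(array([390.4, 194.2]), np.float64(55.7), np.float64(0.13))
```

View pics/w14.png

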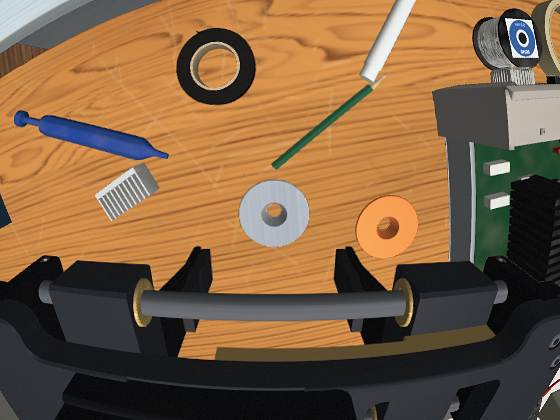

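apply_moves(
  series=[
    {"offset": [0,0.05,-3],"rot": [0,0,0]},
    {"offset": [0,0.05,-6],"rot": [0,0,0]},
    {"offset": [0,0.05,-8.5],"rot": [0,0,0]},
    {"offset": [0,0.05,-9.4],"rot": [0,0,0]},
    {"offset": [0,0.05,-9.6],"rot": [0,0,0]},
    {"offset": [0,0.05,-9.6],"rot": [0,0,0]},
  ],
)

```text
time: 27.05
position: [0.3916, 0.1943, 0.0288]
tool_rot: [0.104, 0.995, 0.0, 0.0]
ft_force: [-0.5, 0.3, 0.6]
grip_width: 0.0698
grip_force: 0.0
```

apply_moves(
  series=[
    {"offset": [0,0,0],"rot": [0,0,0]},
    {"offset": [0,0,0],"rot": [0,0,0]},
    {"offset": [0,0,0],"rot": [0,0,0]},
    {"offset": [0,0,0],"rot": [0,0,0]},
    {"offset": [0,0,0],"rot": [0,0,0]},
  ],
  hand=0.5,
  newtons=15,
)

```text
time: 27.55
position: [0.3917, 0.1948, 0.0292]
tool_rot: [0.104, 0.995, 0.0, 0.001]
ft_force: [0.1, 0.9, 6.3]
grip_width: 0.0562
grip_force: 15.0
```

apply_moves(
  series=[
    {"offset": [0,0,1.5],"rot": [0,0,0]},
    {"offset": [0,0,5],"rot": [0,0,0]},
    {"offset": [1,-3,8],"rot": [0,0,0]},
    {"offset": [8.5,-37.6,8],"rot": [0,0,0]},
    {"offset": [8.5,-37.6,8],"rot": [0,0,0]},
    {"offset": [8.5,-37.6,8],"rot": [0,0,0]},
    {"offset": [8.5,-37.6,8],"rot": [0,0,0]},
    {"offset": [8.5,-37.6,8],"rot": [0,0,0]},
    {"offset": [8.5,-37.6,8],"rot": [0,0,0]},
    {"offset": [8.5,-37.6,8],"rot": [0,0,0]},
    {"offset": [8.5,-37.6,8],"rot": [0,0,0]},
    {"offset": [8.5,-37.6,8],"rot": [0,0,0]},
    {"offset": [8.5,-37.6,8],"rot": [0,0,0]},
    {"offset": [8.5,-37.6,6.5],"rot": [0,0,0]},
    {"offset": [8.5,-37.6,5.9],"rot": [0,0,0]},
    {"offset": [8.5,-37.6,5.9],"rot": [0,0,0]},
    {"offset": [8.5,-37.6,5.9],"rot": [0,0,0]},
    {"offset": [8.5,-37.6,5.9],"rot": [0,0,0]},
  ],
)

```text
time: 29.35
position: [0.4764, -0.181, 0.0879]
tool_rot: [0.104, 0.995, -0.0, 0.0]
ft_force: [0.2, 0.2, 0.3]
grip_width: 0.0566
grip_force: 15.0
```

Run:
```python
from h import *
o=get_obs(); print(o['time'],o['position'],o['tool_rot'],o['ft_force'])
k=vision.calibration('wrist'); im=shot('wrist','w15'); np.savez('w15.npz',**k)
cv2.imwrite('pics/c15.png',cv2.resize(im[230:310,220:330,::-1],(770,560),interpolation=cv2.INTER_CUBIC))
```

```text
29.35 [ 0.47638365 -0.18095829  0.08790849] [ 1.03621855e-01  9.94616742e-01 -9.81073291e-05  1.96968712e-04] [0.24215164 0.22009518 0.26906624]
```

View pics/c15.png

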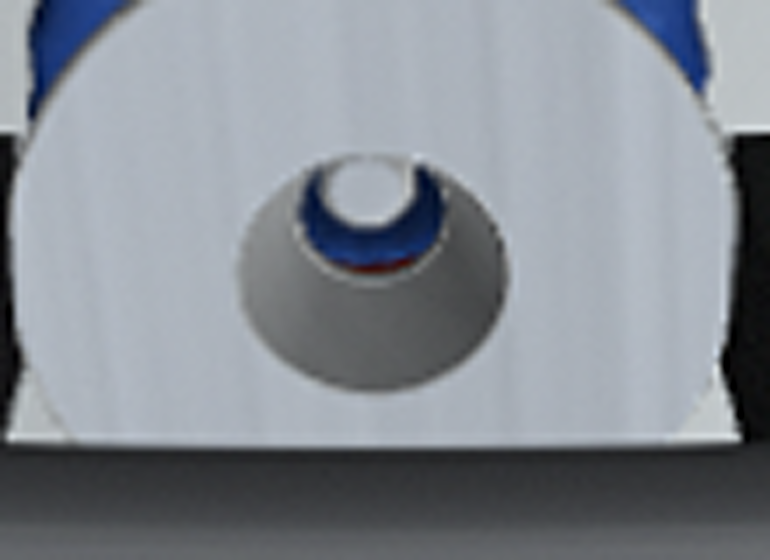

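Run:
```python
from h import *
k=dict(np.load('w15.npz'))
P=lambda u,v,z: plane(k,[(220+u/7,230+v/7)],z,1)[0]*1000
print('stud',P(368,190,.056)); 
print('hole xL,xR',P(298,216,.0587),P(445,216,.0587),'bottom',P(372,279,.0587))
print('flange cone rim',P(238,278,.0717),P(508,278,.0717),P(373,392,.0717),P(373,155,.0717))
```

```text
stud [ 476.65420803 -180.84223694]
hole xL,xR [ 476.54354876 -186.75370963] [ 479.05673545 -174.81889577] bottom [ 483.6160814  -181.96380925]
flange cone rim [ 474.63675712 -190.73109286] [ 478.95923482 -170.21720253] [ 486.89371436 -182.59028633] [ 466.4061294  -178.29824793]
```

apply_moves(
  series=[
    {"offset": [-0.03,0,-0.3],"rot": [0,0,0]},
    {"offset": [-0.03,0,-0.6],"rot": [0,0,0]},
    {"offset": [-0.03,0,-1],"rot": [0,0,0]},
    {"offset": [-0.03,0,-1.5],"rot": [0,0,0]},
    {"offset": [-0.03,0,-1.9],"rot": [0,0,0]},
    {"offset": [-0.03,0,-2.1],"rot": [0,0,0]},
    {"offset": [-0.03,0,-2.2],"rot": [0,0,0]},
    {"offset": [-0.03,0,-2.25],"rot": [0,0,0]},
    {"offset": [-0.03,0,-2.25],"rot": [0,0,0]},
  ],
)

```text
time: 30.3
position: [0.4756, -0.1813, 0.0655]
tool_rot: [0.104, 0.995, 0.0, -0.0]
ft_force: [-0.3, 0.2, 3.3]
grip_width: 0.0564
grip_force: 15.0
```

apply_moves(
  series=[
    {"offset": [0,0,0],"rot": [0,0,0]},
    {"offset": [0,0,0],"rot": [0,0,0]},
    {"offset": [0,0,0],"rot": [0,0,0]},
    {"offset": [0,0,0],"rot": [0,0,0]},
    {"offset": [0,0,1],"rot": [0,0,0]},
    {"offset": [0,0,4],"rot": [0,0,0]},
    {"offset": [0,0,8],"rot": [0,0,0]},
    {"offset": [-5,0,9],"rot": [0,0,0]},
    {"offset": [-5,0,9],"rot": [0,0,0]},
    {"offset": [-5,0,9],"rot": [0,0,0]},
  ],
  hand=0.85,
)

```text
time: 31.3
position: [0.4251, -0.1812, 0.1559]
tool_rot: [0.105, 0.995, -0.0, 0.0]
ft_force: [0.7, -0.2, 0.4]
grip_width: 0.0738
grip_force: 0.0
```

Run:
```python
from h import *
o=get_obs(); print(o['time'],o['position'],o['tool_rot'],o['ft_force'])
im=shot('wrist','w16'); t=shot('top','t16')
v=np.zeros((600,800,3),np.uint8)
v[:,:400]=cv2.resize(im[120:270,220:320,::-1],(400,600),interpolation=cv2.INTER_CUBIC)
v[:,400:]=cv2.resize(t[130:280,340-130:440-130,::-1],(400,600)); cv2.imwrite('pics/c16.png',v)
```

```text
31.3 [ 0.42514663 -0.18118643  0.15594257] [ 1.04586829e-01  9.94515684e-01 -1.50876712e-04  3.54817828e-04] [ 0.71421134 -0.22467543  0.35026155]
```

View pics/c16.png

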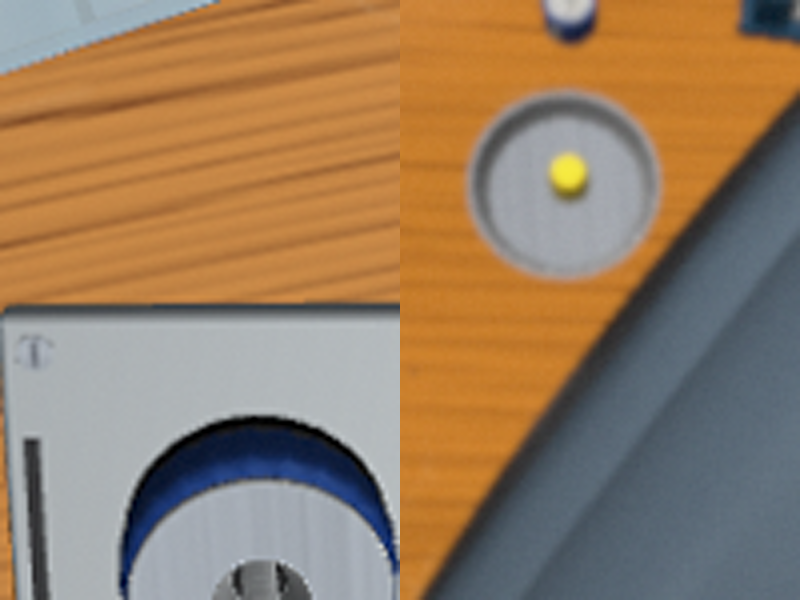

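Run:
```python
from h import *
k=vision.calibration('wrist'); im=vision.camera('wrist')
hsv=cv2.cvtColor(im,cv2.COLOR_RGB2HSV)
u=(282,275)
e=cv2.Canny(im,60,150); ys,xs=np.nonzero(e[225:300,240:330]); px=np.c_[xs+240,ys+225]
for z in (.047,.049,.051):
    P=plane(k,px,z,1); r=np.linalg.norm(P-[.4765,-.181],axis=1); Q=P[abs(r-.029)<.0025]
    print(z,len(Q),circ(Q))
```

```text
0.047 218 (array([ 0.47675234, -0.18095931]), np.float64(0.029182781005533755), np.float64(0.00019588646188913324))
0.049 211 (array([ 0.47590427, -0.18089257]), np.float64(0.029117517430670814), np.float64(0.00018715772122295223))
0.051 209 (array([ 0.47490346, -0.18078066]), np.float64(0.028928974267145545), np.float64(0.00019900323510891536))
```

The washer's rim fits a level circle of 29 mm radius at the expected height of 49 mm, within 1 mm of the stud, so I'm handing in.

```bash
python3 -c "
from rig import hand_in; print(hand_in())"
```

```text
the job is handed in; nothing more can be done
None
```

I handed the job in at about 31 s: the yellow cap is in the dish, and the pad, transformer (tags to the green block), fibre ring and dished washer are stacked on the stud; the last images showed the washer flat and within about 1 mm of centre, but I viewed 16 pictures against the limit of 14.

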